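# Pack the drive key and hold the shaft over its compartment

### The job

Pack the shaft kit: first lay the loose painted key bar flat in its short cross-wise compartment of the grey kit tray and let go of it. Then pick up the thick long shaft, carry it over the can and the drill chuck, and hold it still about a centimetre above the tray's top, centred over and in line with the long compartment, so that I can slip oiled paper under it: the shaft must never touch the tray, and you finish while still holding it there. Leave the short shaft already packed in the tray and the other things on the bench where they are.

Things in the scene. Friction and masses are not known exactly. Their poses are not given: they have to be found in the camera images.
- shaft_mid (a point): centre (half-way up) of the shaft to be held: the thickest and longest loose plain steel bar, round-looking, 20 mm thick and 170 mm long, about 0.4 kg, lying on the bench; its y axis runs along the shaft, its z axis points up at the start
- key_mid (a point): centre (half-way up) of the key bar: a rectangular painted steel bar, 18 mm wide (its x axis), 75 mm long (its y axis) and 12 mm high (its z axis), lying flat on the bench, about 0.12 kg
- shaft: the same shaft; origin at the middle of its underside, 10 mm below shaft_mid
- key: the same key bar; origin at the middle of its underside, 6 mm below key_mid
- kit_tray: fixed grey plastic tray with dark floors and a metal frame, origin at the centre of its underside, 202 mm in its x, 282 mm in its y; top 16 mm above the bench, frame 2 mm higher. Three compartments 10 mm deep, each with a finger notch across its middle: long one for the shaft (nearest the robot, along y), short one for the key (farther, on the right, along x), middle-sized one (farther, on the left) with the short shaft
- shaft_slot (a point): middle of the long compartment, at the level of the tray's top (16 mm above the bench); axes are the tray's. The compartment is 190 mm along the tray's y and 36 mm along its x; its finger notch is 50 mm along y and 82 mm along x
- key_slot (a point): middle of the floor of the key's compartment (6 mm above the bench, 10 mm below the tray's top); axes are the tray's. The compartment is 88 mm along the tray's x and 28 mm along its y, so the key's length must lie along the tray's x; either end may lead. Its finger notch is 46 mm along x and 90 mm along y
- short_shaft: short plain steel shaft 17 mm thick, 125 mm long, loose, already packed in the middle-sized compartment, its top 7 mm above the tray's top; stays there. Origin at the middle of its underside
- rusty_can: brown can, 85 mm across, 112 mm high, loose, standing between the parts and the tray; origin at the centre of its underside
- drill_chuck: steel drill chuck, 44 mm across, 86 mm high, loose, standing between the parts and the tray; origin at the centre of its underside
- vee_block: steel vee block 50 x 60 x 42 mm, loose, behind; stays. Origin at the centre of its underside
- tape_roll: roll of tape 104 mm across, 25 mm high, loose, behind the tray; stays. Origin at the centre of its underside
- thin_bar: thin plain bar 12 mm thick, 150 mm long, loose, at the back; not part of the kit, stays. Origin at the middle of its underside

How it is judged:
By the outcome, as a careful person would: the job done as asked, in the order asked, and still so for the second after the job is handed in, while the arm keeps its last pose, push and grip.
It also fails if it takes over 64 s, if anything falls off the work surface, if the arm or the gripper's body presses on something with over 40 N, if the wrist force passes 120 N, or if a joint passes its speed limit or range.

### The arm

A 6-joint arm with a two-finger parallel gripper is mounted at the origin on the work surface; the furniture and walls round the work are solid. World frame = base frame: x ahead of the robot, y to its left, z up, the work surface at z = 0. Lengths are in m, angles in rad, forces in N, time in s.
With the tool pointing down it reaches from about 0.225 to 0.875 m from the base axis. Payload 3.4 kg.
Tool frame: the origin (TCP) lies at the very end of the fingers, on their centre line; the grasp point (between the pads) lies 19 mm behind it (manip.hold_point_z is the distance from the TCP to the grasp point, in m); z points along the fingers, y is the line along which they close (so a half turn about z gives the same grasp; the last joint's range is limited). The gripper opens to 85 mm and grips with 20 to 120 N. Pads are 22 mm wide; open, the fingers measure 114 mm over their backs; the gripper's body (76 mm by 85 mm) begins 54 mm behind the grasp point. The pads swing forward as they close: fully open they stand 13 mm farther back than shut.
Start: joints at [-1.306, 0.276, 1.505, -0, 1.361, -0.121], TCP at [0.216, -0.533, 0.231] pointing down, gripper open.
Joint ranges: [-2.89, 2.89], [-0.75, 2.08], [0.22, 2.7], [-1.18, 4.32], [0.11, 2.71], [-2.7, 2.7]. Speed limits (rad/s): [2.57, 2.57, 3.14, 3.14, 3.14, 3.14].

### API

Orientations are given as a rotation vector (axis times angle).
In Python, from station import telemetry, camera, camera_params, manip, spot_in, trace, place_of gives the robot as it stands. The module is installed in compiled form; this text tells all that it offers.
- The arm moves only by the tool carry_out, never from a script. Its arguments are lists of equal length, an entry for each row: "slide": the shift along the tool's x, y, z scaled (see below), a list of three; "dr": the turn, a rotation vector about the tool's x, y, z scaled (see below), a list of three; "grip": the gripper command: -1 is shut, 1 is fully open, values between are in proportion. A call has 1 to 5 rows; each row is the pose to reach, as a shift and turn from the pose commanded when the call began, along the tool's axes at that moment; what a row does not reach only later rows make up. The controller multiplies each number of a shift by 600 mm and each number of a turn by 45 degrees. A row lasts 1/10 s, in which the tool goes at most 50 mm and 8.59 degrees, less where a joint would pass 70% of its speed; a pose out of reach is approached as far as the arm can. A call with a number of a shift or a turn outside -1 to 1 is refused whole. A call with a gripper value outside its range is refused whole. The fingers move at their own pace and stop on an object; the grip force is fixed at half the most. Time passes only in rows, so rows that repeat a pose let the fingers close. It gives the time, the measured TCP pose, the force, the opening and the grip force at its end, in the units of the state.
- telemetry.state(): the state, without advancing time (a new reading comes with each control period).
- camera(name): name is "scene" or "top"; returns the picture (384x512x3 uint8, red, green, blue); there is no depth.
- camera_params(name): a dict with "fx", "fy", "cx", "cy" (pixels), "k1" (the pictures are not rectified: a ray, as slopes to the right and down, at radius r is drawn at 1 + k1 r^2 times it, then the intrinsics apply), "R" (3x3) and "t" (3): a world point X has camera coordinates R X + t. Camera axes: x right, y down, z forward; pixel columns grow to the right and rows downward; lengths in m; the calibration is good to about 2 mm. A picture is of the moment at which its call begins. camera_params takes no time and is no camera call.
- manip.hand_in(): hands the job in; it is judged then, once.
Trained networks look in the newest picture that a camera, given by its name, has taken for a name from the list of things; names that differ only in an ending like _2 or _b are one class to them, and where a whole thing is asked for, a point or a joint stands for the part that bears it (a point fixed in the world has none). Each returns a list of dicts, best first, with "p" (0 to 1); they miss things now and then, are a little off and sometimes report something else, mostly with a low value. They report only what shows in the picture. A call takes as long as a camera call.
- spot_in(camera, name): "pixel" ([column, row] in pixels, amid what is visible of it).
- trace(camera, name): "region" (384x512 bool, what is visible of it) and "pixel" ([column, row] in pixels, amid what is visible of it).
- place_of(camera, name): "pixel" ([column, row] in pixels: a listed point, or the origin of a listed thing).
The state is a dict: "t": time; "q": joint angles; "joint_vel": joint speeds; "effort": joint torques, N m; "tcp_pos": TCP position; "eef_rot": TCP orientation; "wrist_force": force on the tool from outside, world axes, zero at the start; "ft_torque": the same for the moment, N m; "opening": finger opening in m; "grip_force": force on a finger pad.
Only numpy, scipy, OpenCV 4.12 (cv2) and the standard library are available. Lean on these libraries where they do the work, as an engineer would, in place of code of your own. Each camera call takes 0.05 s, during which the arm holds its last target. There are 200 camera calls.

## Working session

There is one attempt and no reset: what is moved stays moved. The work goes in short steps, Python scripts to look and compute and a tool call to move; the robot and the scene stay as the last step left them, time stands still between calls to the robot, and variables do not carry over. Pictures are saved under pics/ and viewed, at most 12 in all, crops included, and the job is handed in when it is done.

Besides the shell and the picture viewer there is one more tool, called after "Emit:" in YAML: its name, and indented under it one key for each argument. carry_out: Moves the arm, as the interface text tells. Shifts and turns lie within -1 to 1; 1 stands for 600 mm of shift or 45 degrees of turn. Its arguments: {"type":"object","properties":{"slide":{"type":"array","items":{"type":"array","items":{"type":"number","minimum":-1,"maximum":1}}},"dr":{"type":"array","items":{"type":"array","items":{"type":"number","minimum":-1,"maximum":1}}},"grip":{"type":"array","items":{"type":"number"}}},"required":["slide","dr","grip"]}

```bash
mkdir -p pics; cat >h.py <<'E'
import numpy as np, cv2
from scipy.spatial.transform import Rotation as R
from station import telemetry, camera, camera_params, manip, spot_in, trace, place_of
def ray(cam,px):
    P=camera_params(cam)
    u=(px[0]-P["cx"])/P["fx"]; v=(px[1]-P["cy"])/P["fy"]
    p=np.array([[[px[0],px[1]]]],float)
    K=np.array([[P["fx"],0,P["cx"]],[0,P["fy"],P["cy"]],[0,0,1]],float)
    s=cv2.undistortPointsIter(p,K,np.array([P["k1"],0,0,0.]),None,None,(3,50,1e-10))[0,0]
    Rm=np.array(P["R"]);t=np.array(P["t"])
    return -Rm.T@t, Rm.T@np.array([s[0],s[1],1])
def at(cam,px,z):
    o,d=ray(cam,px); return o+d*(z-o[2])/d[2]
def axis(cam,reg,z):
    "min-area rect of region projected to plane z: centre, size, yaw of long side"
    ys,xs=np.nonzero(reg)
    c=max(cv2.findContours(reg.astype(np.uint8),cv2.RETR_EXTERNAL,cv2.CHAIN_APPROX_NONE)[0],key=len)[:,0]
    w=np.array([at(cam,p,z)[:2] for p in c])
    (cx,cy),(a,b),g=cv2.minAreaRect((w*1000).astype(np.float32))
    if a<b: a,b,g=b,a,g+90
    return np.round([cx,cy,a,b,(g+90)%180-90],1)
E
cat >a.py <<'E'
from h import *
for c in("top","scene"):
    im=camera(c); cv2.imwrite(f"pics/{c}0.png",im[...,::-1])
    print(c,camera_params(c)["fx"],np.round(ray(c,(256,192))[0],3))
Z=dict(shaft_mid=.01,key_mid=.006,shaft_slot=.016,key_slot=.006,kit_tray=0,rusty_can=0,drill_chuck=0,short_shaft=.006)
for n,z in Z.items():
    for c in("top","scene"):
        r=place_of(c,n)[:2]
        print(n,c,[(np.round(d["pixel"]),round(d["p"],2),np.round(at(c,d["pixel"],z)[:2],4)) for d in r])
for n,z in dict(shaft=.01,key=.012,kit_tray=.016,short_shaft=.0145).items():
    for d in trace("top",n)[:1]: print(n,d["p"],axis("top",d["region"],z))
s=telemetry.state();print(s["t"],s["tcp_pos"],R.from_rotvec(s["eef_rot"]).as_matrix().round(3),manip.hold_point_z)
E
python3 a.py
```

```text
top 498.2691429779598 [0.509 0.038 1.457]
scene 399.31213099083425 [0.063 0.728 0.556]
shaft_mid top [(array([133., 234.]), 0.97, array([0.4637, 0.3006]))]
shaft_mid scene [(array([219., 294.]), 0.72, array([0.4671, 0.3056]))]
key_mid top [(array([140., 187.]), 0.53, array([0.5997, 0.2854]))]
key_mid scene [(array([184., 262.]), 0.68, array([0.596 , 0.2765])), (array([344., 196.]), 0.43, array([ 0.4576, -0.2109]))]
shaft_slot top [(array([209., 150.]), 0.71, array([0.7095, 0.0894])), (array([304., 245.]), 0.55, array([ 0.4407, -0.1921]))]
shaft_slot scene [(array([345., 198.]), 0.91, array([ 0.4432, -0.1887]))]
key_slot top [(array([342., 220.]), 0.71, array([ 0.5154, -0.3037]))]
key_slot scene [(array([342., 179.]), 0.67, array([ 0.5127, -0.3095]))]
kit_tray top [(array([310., 223.]), 0.8, array([ 0.5053, -0.2103]))]
kit_tray scene [(array([335., 196.]), 0.97, array([ 0.4827, -0.2083]))]
rusty_can top [(array([206., 189.]), 0.94, array([0.5965, 0.0946]))]
rusty_can scene []
drill_chuck top [(array([197., 242.]), 0.78, array([0.4424, 0.1177]))]
drill_chuck scene [(array([279., 254.]), 0.63, array([0.4548, 0.1176]))]
short_shaft top [(array([302., 204.]), 0.71, array([ 0.5598, -0.1874])), (array([253., 141.]), 0.63, array([ 0.7411, -0.0407]))]
short_shaft scene [(array([309., 192.]), 0.58, array([ 0.5504, -0.1712]))]
shaft 0.57 [467.8 303.  169.4  22.1  77.1]
key 0.68 [593.6 278.2  73.1  19.6 -68.4]
kit_tray 0.6 [594.4 277.   69.3  15.6 -68.4]
short_shaft 0.64 [ 558.5 -176.5  127.1   19.6   75.4]
1.1 [ 0.21639383 -0.53276575  0.23134538] [[ 0.926  0.376  0.   ]
 [ 0.376 -0.926 -0.   ]
 [-0.     0.    -1.   ]] 0.0187
```

View pics/top0.png

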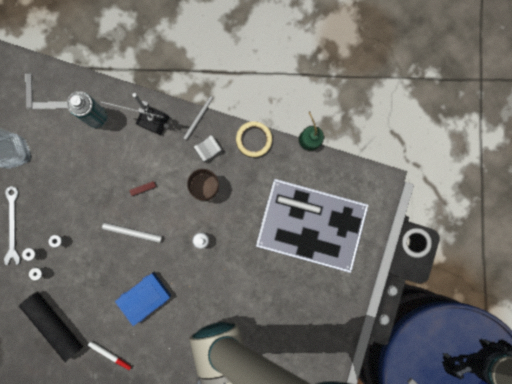

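View pics/scene0.png

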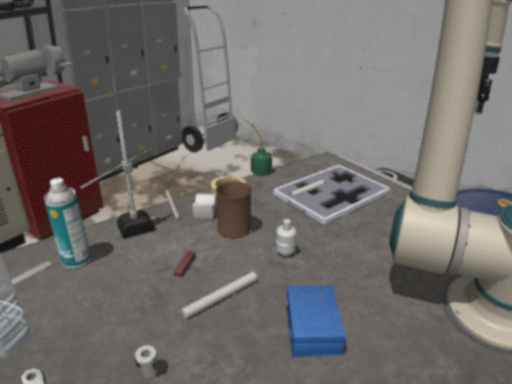

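The top view shows the shaft at (132,232), red key (143,188), can (203,184), chuck (201,241), and tray around (313,225) with the long slot at (307,242) and key slot at (347,220). The scene view agrees. Next I'll get the tray's outline and slots by segmentation.

```bash
cat >b.py <<'E'
from h import *
im=camera("top"); sub=im[170:280,248:378].astype(int)
m=np.zeros(im.shape[:2],bool); m[170:280,248:378]=(sub.min(2)>125)
m=cv2.morphologyEx(m.astype(np.uint8),cv2.MORPH_CLOSE,np.ones((3,3)))
n,l,st,_=cv2.connectedComponentsWithStats(m); k=1+st[1:,4].argmax(); print("tray",axis("top",l==k,.018),st[k])
d=np.zeros_like(m); d[170:280,248:378]=(sub.max(2)<60)
n,l,st,ce=cv2.connectedComponentsWithStats(d)
for i in range(1,n):
    if st[i,4]>150: print("dark",st[i],axis("top",l==i,.010))
cx=axis("top",cv2.morphologyEx(m,cv2.MORPH_CLOSE,np.ones((3,3)))>0,.018)
# red key
hsv=cv2.cvtColor(im,cv2.COLOR_RGB2HSV); r=np.zeros_like(m); w=im[170:205,120:170].astype(int); r[170:205,120:170]=(w[...,0]>1.6*w[...,1])
print("key",axis("top",r>0,.010), at("top",np.argwhere(r)[:,::-1].mean(0),.011))
s=im.astype(int)
w=np.zeros_like(m); w[215:250,95:170]=s[215:250,95:170].min(2)>120
print("shaft",axis("top",w>0,.012))
print([(n,axis("top",trace("top",n)[0]["region"],z)) for n,z in(("rusty_can",.112),("drill_chuck",.06))])
E
python3 b.py
```

```text
tray [ 500.  -213.5  287.2  207.3   75.8] [ 256  178  113   95 4730]
dark [329 207  32  30 537] [ 512.1 -309.7   88.6   77.1   42.7]
dark [276 228  64  30 945] [ 448.9 -202.3  185.4   76.9   77.3]
key [594.9 277.   69.5  13.5 -66.5] [0.59579462 0.27519232 0.011     ]
shaft [467.9 305.8 172.6  20.2  77.6]
[('rusty_can', array([602.8, 101.4,  84. ,  80.9,   1.4])), ('drill_chuck', array([450.1, 103.8,  41.7,  41.5, -88.5]))]
```

```bash
cat >>h.py <<'E'
def plan(xyz,yaw,grip=None,start=None,rnd=3):
    "print calls (slide,dr) taking the tool (pointing down) to xyz, tool-x yaw in degrees"
    s=telemetry.state(); p=np.array(s["tcp_pos"]);r=R.from_rotvec(s["eef_rot"])
    tgt=R.from_euler("z",yaw,degrees=True)*R.from_euler("x",180,degrees=True)
    tot=(tgt*r.inv()).as_rotvec(); D=np.array(xyz)-p
    n=max(1,int(np.ceil(max(np.linalg.norm(D)/.24,np.degrees(np.linalg.norm(tot))/41))))
    for i in range(n):
        f=1/(n-i); g=(tgt*r.inv()).as_rotvec()*f; d=(np.array(xyz)-p)*f
        sl=np.round(r.inv().apply(d)/.6,rnd); dr=np.round(r.inv().apply(g)/np.radians(45),rnd)
        print("slide",sl.tolist(),"dr",dr.tolist())
        p=p+r.apply(sl*.6); r=r*R.from_rotvec(dr*np.radians(45))
def show():
    s=telemetry.state();r=R.from_rotvec(s["eef_rot"]).as_matrix()
    print("t",round(s["t"],2),"tcp",np.round(s["tcp_pos"],4),"yaw",np.degrees(np.arctan2(r[1,0],r[0,0])).round(2),"zax",r[:,2].round(3),"open",round(s["opening"],4),"gf",s["grip_force"],"F",np.round(s["wrist_force"],1),"q",np.round(s["q"],2))
E
python3 -c "
from h import *
plan((.595,.276,.18),112.8)"
python3 - <<'E'
from h import *
# overlay tray model
im=camera("top"); P=camera_params("top")
K=np.array([[P["fx"],0,P["cx"]],[0,P["fy"],P["cy"]],[0,0,1]])
c=np.array([.500,-.2135]); a=np.radians(-14.2)
S=6;x0,y0=250,172
big=cv2.resize(im[y0:y0+100,x0:x0+125],None,fx=S,fy=S,interpolation=cv2.INTER_CUBIC)[...,::-1].copy()
def box(cx,cy,lx,ly,z,col):
    q=np.array([[cx+i*lx/2,cy+j*ly/2] for i,j in((-1,-1),(1,-1),(1,1),(-1,1))])
    w=c+q@np.array([[np.cos(a),np.sin(a)],[-np.sin(a),np.cos(a)]])
    px=cv2.projectPoints(np.c_[w,np.full(4,z)],cv2.Rodrigues(np.array(P["R"]))[0],np.array(P["t"],float),K,np.array([P["k1"],0,0,0.]))[0][:,0]
    cv2.polylines(big,[np.round(((px-[x0,y0])+.5)*S).astype(int)],True,col,1)
box(0,0,.202,.282,.018,(0,0,255))
box(-.053,0,.036,.19,.016,(0,255,0));box(-.053,0,.082,.05,.016,(0,255,0))
box(.035,-.088,.088,.028,.016,(0,255,255));box(.035,-.088,.046,.09,.016,(0,255,255))
cv2.imwrite("pics/ov.png",big)
E
```

```text
slide [0.273, -0.253, 0.021] dr [0.0, 0.0, -0.504]
slide [0.349, -0.128, 0.021] dr [0.0, 0.0, -0.504]
slide [0.372, 0.017, 0.022] dr [0.0, 0.0, -0.504]
slide [0.337, 0.158, 0.021] dr [0.0, 0.0, -0.503]
```

View pics/ov.png

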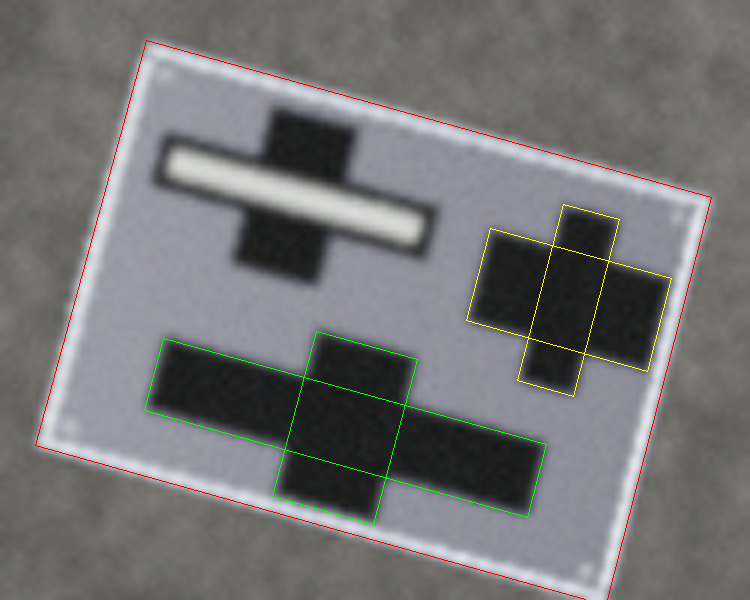

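The overlay fits the tray to about 1–2 mm, which puts the long slot at (0.4486,-0.2005) and the key slot at (0.5123,-0.3074), with the tray at yaw -14.2°. Now I'll move to above the key.

Emit:
carry_out:
  slide:
    - [0.273, -0.253, 0.021]
    - [0.273, -0.253, 0.021]
    - [0.273, -0.253, 0.021]
    - [0.273, -0.253, 0.021]
    - [0.273, -0.253, 0.021]
  dr:
    - [0, 0, -0.504]
    - [0, 0, -0.504]
    - [0, 0, -0.504]
    - [0, 0, -0.504]
    - [0, 0, -0.504]
  grip: [1, 1, 1, 1, 1]

```text
t: 1.8
tcp_pos: [0.3116, -0.3264, 0.2186]
eef_rot: [-2.902, -1.199, -0.002]
wrist_force: [-0.3, -0.5, 0.3]
opening: 0.0851
grip_force: 0.0
```

Emit:
carry_out:
  slide:
    - [0.349, -0.128, 0.021]
    - [0.349, -0.128, 0.021]
    - [0.349, -0.128, 0.021]
    - [0.349, -0.128, 0.021]
    - [0.349, -0.128, 0.021]
  dr:
    - [0, 0, -0.504]
    - [0, 0, -0.504]
    - [0, 0, -0.504]
    - [0, 0, -0.504]
    - [0, 0, -0.504]
  grip: [1, 1, 1, 1, 1]

```text
t: 2.3
tcp_pos: [0.4062, -0.125, 0.2061]
eef_rot: [-2.61, -1.748, -0.002]
wrist_force: [0.2, -1.8, 0.1]
opening: 0.0857
grip_force: 0.0
```

Emit:
carry_out:
  slide:
    - [0.372, 0.017, 0.022]
    - [0.372, 0.017, 0.022]
    - [0.372, 0.017, 0.022]
    - [0.372, 0.017, 0.022]
    - [0.372, 0.017, 0.022]
  dr:
    - [0, 0, -0.504]
    - [0, 0, -0.504]
    - [0, 0, -0.504]
    - [0, 0, -0.504]
    - [0, 0, -0.504]
  grip: [1, 1, 1, 1, 1]

```text
t: 2.8
tcp_pos: [0.5019, 0.0774, 0.1928]
eef_rot: [-2.215, -2.227, -0.003]
wrist_force: [-0.1, -1.3, -0.2]
opening: 0.0853
grip_force: 0.0
```

Emit:
carry_out:
  slide:
    - [0.337, 0.158, 0.021]
    - [0.337, 0.158, 0.021]
    - [0.337, 0.158, 0.021]
    - [0.337, 0.158, 0.021]
    - [0.337, 0.158, 0.021]
  dr:
    - [0, 0, -0.503]
    - [0, 0, -0.503]
    - [0, 0, -0.503]
    - [0, 0, -0.503]
    - [0, 0, -0.503]
  grip: [1, 1, 1, 1, 1]

```text
t: 3.3
tcp_pos: [0.5961, 0.2803, 0.1795]
eef_rot: [-1.736, -2.618, -0.003]
wrist_force: [-0.6, -0.8, -0.1]
opening: 0.0853
grip_force: 0.0
```

```bash
python3 -c "
from h import *
show();plan((.595,.2765,.003),112.8)"
```

```text
t 3.3 tcp [0.5961 0.2803 0.1795] yaw 112.93 zax [ 0.001  0.002 -1.   ] open 0.0853 gf 0.0 F [-0.6 -0.8 -0.1] q [ 0.33  0.43  1.4   0.    1.31 -0.07]
slide [-0.006, -0.005, 0.294] dr [0.002, -0.002, 0.003]
```

Emit:
carry_out:
  slide:
    - [0, 0, 0.08]
    - [0, 0, 0.16]
    - [0, 0, 0.24]
    - [0, 0, 0.24]
    - [0, 0, 0.24]
  dr:
    - [0, 0, 0]
    - [0, 0, 0]
    - [0, 0, 0]
    - [0, 0, 0]
    - [0, 0, 0]
  grip: [0.3, 0.3, 0.3, 0.3, 0.3]

```text
t: 3.8
tcp_pos: [0.5948, 0.2762, 0.0362]
eef_rot: [-1.739, -2.616, 0.002]
wrist_force: [0.1, 1.0, 1.0]
opening: 0.0555
grip_force: 0.0
```

```bash
python3 - <<'E'
from h import *
im=camera("scene"); cv2.imwrite("pics/s1.png",cv2.resize(im[190:310,120:280],None,fx=4.5,fy=4.5)[...,::-1])
show();plan((.595,.2765,.003),112.8)
E
```

```text
t 3.85 tcp [0.5964 0.2767 0.0382] yaw 112.78 zax [ 0.003  0.001 -1.   ] open 0.0556 gf 0.0 F [ 0.4 -0.6  0.6] q [ 0.33  0.54  1.58 -0.    1.01 -0.07]
slide [0.001, -0.003, 0.059] dr [0.004, 0.0, -0.001]
```

View pics/s1.png

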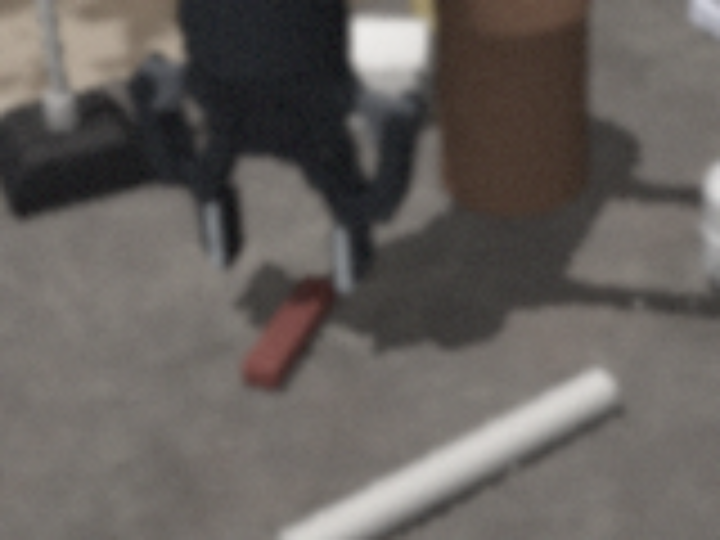

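The picture shows the fingers straddling the key, with their midpoint (282,275) above the key centre (288,335). I'll lower and grip.

Emit:
carry_out:
  slide:
    - [0, -0.001, 0.03]
    - [0, -0.001, 0.057]
    - [0, -0.001, 0.057]
    - [0, -0.001, 0.057]
  dr:
    - [0, 0, 0]
    - [0, 0, 0]
    - [0, 0, 0]
    - [0, 0, 0]
  grip: [0.3, 0.3, 0.3, 0.1]

```text
t: 4.25
tcp_pos: [0.5961, 0.2765, 0.0048]
eef_rot: [1.738, 2.614, 0.006]
wrist_force: [0.3, -0.3, 0.6]
opening: 0.0471
grip_force: 0.0
```

Emit:
carry_out:
  slide:
    - [0, 0, 0]
    - [0, 0, 0]
    - [0, 0, 0]
    - [0, 0, 0]
    - [0, 0, 0]
  dr:
    - [0, 0, 0]
    - [0, 0, 0]
    - [0, 0, 0]
    - [0, 0, 0]
    - [0, 0, 0]
  grip: [-1, -1, -1, -1, -1]

```text
t: 4.75
tcp_pos: [0.5954, 0.2764, 0.004]
eef_rot: [1.738, 2.615, 0.004]
wrist_force: [-0.8, -0.3, 5.9]
opening: 0.0162
grip_force: 60.3
```

Emit:
carry_out:
  slide:
    - [0, 0, 0]
    - [0, 0, 0]
    - [0, 0, 0]
  dr:
    - [0, 0, 0]
    - [0, 0, 0]
    - [0, 0, 0]
  grip: [-1, -1, -1]

```text
t: 5.05
tcp_pos: [0.5954, 0.2763, 0.0041]
eef_rot: [1.738, 2.615, 0.004]
wrist_force: [-1.5, -1.0, 5.7]
opening: 0.0159
grip_force: 60.3
```

```bash
python3 -c "
from h import *
show();plan((.595,.2765,.20),112.8)"
```

```text
t 5.05 tcp [0.5954 0.2763 0.0041] yaw 112.78 zax [ 0.003  0.001 -1.   ] open 0.0159 gf 60.277714133262634 F [-1.5 -1.   5.7] q [ 0.33  0.58  1.61 -0.    0.94 -0.07]
slide [0.0, 0.0, -0.327] dr [0.004, 0.0, -0.001]
```

Emit:
carry_out:
  slide:
    - [0, 0, -0.04]
    - [0, 0, -0.1]
    - [0, 0, -0.17]
    - [0, 0, -0.25]
    - [0, 0, -0.327]
  dr:
    - [0, 0, 0]
    - [0, 0, 0]
    - [0, 0, 0]
    - [0, 0, 0]
    - [0, 0, 0]
  grip: [-1, -1, -1, -1, -1]

```text
t: 5.55
tcp_pos: [0.5938, 0.2759, 0.2002]
eef_rot: [-1.739, -2.616, 0.0]
wrist_force: [0.4, 0.6, -1.3]
opening: 0.016
grip_force: 59.4
```

```bash
python3 - <<'E'
from h import *
im=camera("scene"); cv2.imwrite("pics/s2.png",cv2.resize(im[60:260,100:300],None,fx=3,fy=3)[...,::-1])
show();plan((.5123,-.3074,.20),165.8)
E
```

```text
t 5.6 tcp [0.5981 0.2774 0.2096] yaw 112.79 zax [ 0.015  0.005 -1.   ] open 0.0163 gf 59.50423836708069 F [2.3 1.3 5.7] q [ 0.33  0.41  1.36 -0.    1.36 -0.07]
slide [-0.281, -0.17, 0.003] dr [0.006, 0.004, -0.393]
slide [-0.216, -0.247, 0.003] dr [0.006, 0.003, -0.392]
slide [-0.131, -0.301, 0.004] dr [0.006, 0.004, -0.393]
```

View pics/s2.png

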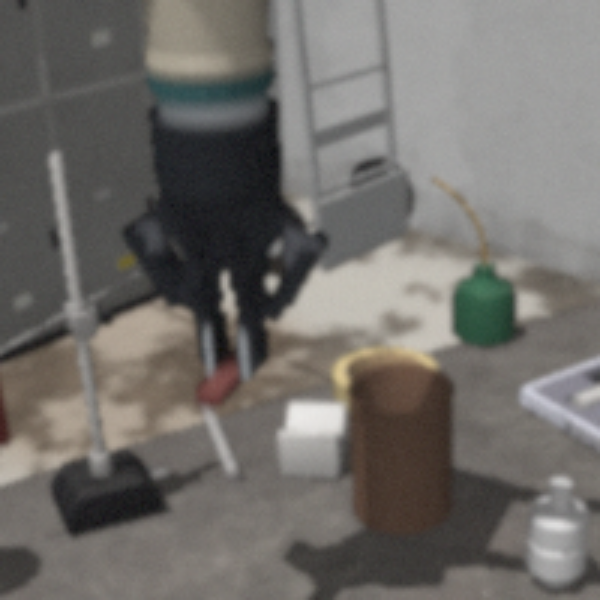

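The key is gripped at (215,380) in the crop, clear of the bench. I'll carry it to above its slot.

Emit:
carry_out:
  slide:
    - [-0.281, -0.17, 0]
    - [-0.281, -0.17, 0]
    - [-0.281, -0.17, 0]
    - [-0.281, -0.17, 0]
    - [-0.281, -0.17, 0]
  dr:
    - [0, 0, -0.393]
    - [0, 0, -0.393]
    - [0, 0, -0.393]
    - [0, 0, -0.393]
    - [0, 0, -0.393]
  grip: [-1, -1, -1, -1, -1]

```text
t: 6.1
tcp_pos: [0.5642, 0.0753, 0.1983]
eef_rot: [1.324, 2.848, -0.006]
wrist_force: [1.1, 0.6, -2.3]
opening: 0.0158
grip_force: 59.4
```

Emit:
carry_out:
  slide:
    - [-0.216, -0.247, 0]
    - [-0.216, -0.247, 0]
    - [-0.216, -0.247, 0]
    - [-0.216, -0.247, 0]
    - [-0.216, -0.247, 0]
  dr:
    - [0, 0, -0.392]
    - [0, 0, -0.392]
    - [0, 0, -0.392]
    - [0, 0, -0.392]
    - [0, 0, -0.392]
  grip: [-1, -1, -1, -1, -1]

```text
t: 6.6
tcp_pos: [0.5363, -0.1188, 0.1983]
eef_rot: [0.871, 3.018, -0.005]
wrist_force: [1.1, 1.0, -1.6]
opening: 0.0158
grip_force: 59.5
```

Emit:
carry_out:
  slide:
    - [-0.131, -0.301, 0]
    - [-0.131, -0.301, 0]
    - [-0.131, -0.301, 0]
    - [-0.131, -0.301, 0]
    - [-0.131, -0.301, 0]
  dr:
    - [0, 0, -0.393]
    - [0, 0, -0.393]
    - [0, 0, -0.393]
    - [0, 0, -0.393]
    - [0, 0, -0.393]
  grip: [-1, -1, -1, -1, -1]

```text
t: 7.1
tcp_pos: [0.508, -0.314, 0.198]
eef_rot: [0.396, 3.116, -0.006]
wrist_force: [0.2, 0.4, -1.7]
opening: 0.016
grip_force: 59.6
```

Emit:
carry_out:
  slide:
    - [0, 0, 0.08]
    - [0, 0, 0.16]
    - [0, 0, 0.22]
    - [0, 0, 0.22]
    - [0, 0, 0.22]
  dr:
    - [0, 0, 0]
    - [0, 0, 0]
    - [0, 0, 0]
    - [0, 0, 0]
    - [0, 0, 0]
  grip: [-1, -1, -1, -1, -1]

```text
t: 7.6
tcp_pos: [0.5088, -0.3078, 0.0665]
eef_rot: [-0.387, -3.117, -0.001]
wrist_force: [0.6, -1.4, -0.4]
opening: 0.0161
grip_force: 59.6
```

```bash
python3 - <<'E'
from h import *
im=camera("top"); a=cv2.resize(im[175:275,260:380],None,fx=3.3,fy=4)
im2=camera("scene"); b=cv2.resize(im2[140:240,250:410],None,fx=4.9,fy=2*2.0)
cv2.imwrite("pics/s3.png",np.hstack([a,cv2.resize(b,(400,a.shape[0]))])[...,::-1])
for c in("top","scene"):
  print([(d["p"],at(c,d["pixel"],.066)) for d in place_of(c,"key_mid")])
  for d in trace(c,"key")[:1]: print(d["p"],axis(c,d["region"],.066))
show();plan((.5123,-.3074,.012),165.8)
E
```

```text
[(0.43, array([ 0.5150529 , -0.30819958,  0.066     ]))]
0.56 [ 4.843e+02 -3.006e+02  1.950e+01  1.110e+01  3.000e-01]
[(0.64, array([ 0.51197924, -0.3284843 ,  0.066     ]))]
0.66 [ 488.2 -309.5   43.8   26.9  -65.2]
t 7.9 tcp [ 0.5092 -0.3092  0.0683] yaw 165.8 zax [ 0.003 -0.002 -1.   ] open 0.0162 gf 59.60645914077759 F [-0.2 -0.5 -1.2] q [-0.66  0.44  1.7   0.    1.01 -1.99]
slide [-0.004, 0.004, 0.094] dr [-0.002, 0.004, -0.0]
```

View pics/s3.png

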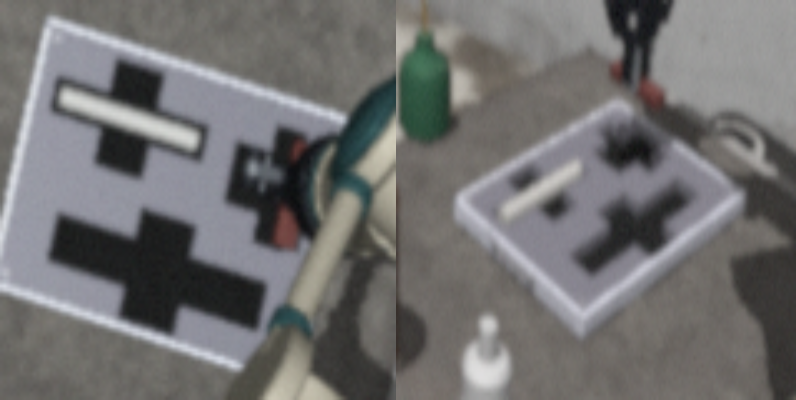

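The key is above its slot with both ends visible beside the fingers, at (290,150) and (287,235) in the left crop. I'll measure its ends by colour to check length offset and tilt.

```bash
python3 - <<'E'
from h import *
Rz=np.array([[np.cos(np.radians(-14.2)),np.sin(np.radians(-14.2))],[-np.sin(np.radians(-14.2)),np.cos(np.radians(-14.2))]])
for c,(x0,x1,y0,y1) in dict(top=(325,365,195,250),scene=(360,400,145,180)).items():
    im=camera(c).astype(int); m=np.zeros(im.shape[:2],np.uint8)
    w=im[y0:y1,x0:x1]; m[y0:y1,x0:x1]=(w[...,0]>1.45*w[...,1])&(w[...,0]>45)
    n,l,st,ce=cv2.connectedComponentsWithStats(m)
    for i in range(1,n):
        if st[i,4]>5:
            p=np.argwhere(l==i)[:,::-1]; q=np.array([Rz@(at(c,k,.07)[:2]-[.5123,-.3074]) for k in p])*1000
            print(c,st[i],ce[i].round(1),"tray-x",q[:,0].min().round(1),q[:,0].max().round(1),"tray-y",q[:,1].min().round(1),q[:,1].max().round(1))
# expected scene pixels of a level key at tcp
P=camera_params("scene");K=np.array([[P["fx"],0,P["cx"]],[0,P["fy"],P["cy"]],[0,0,1]])
a=np.radians(-14.2);e=np.array([np.cos(a),np.sin(a),0]);t=np.array([.5092,-.3092,.0683+.002])
for s in(-.0375,.0375): print(s,cv2.projectPoints((t+s*e)[None],cv2.Rodrigues(np.array(P["R"]))[0],np.array(P["t"],float),K,np.array([P["k1"],0,0,0.]))[0].ravel().round(1))
E
```

```text
top [349 210   4   5  15] [350.3 211.9] tray-x 20.2 32.5 tray-y -1.8 6.9
top [343 226   8  10  57] [346.7 231.3] tray-x -40.6 -13.5 tray-y -11.0 7.1
-0.0375 [355.  164.1]
0.0375 [336.  155.9]
```

Tilt and offset are fine: the key is level and follows the TCP, off by 3–4 mm along tray-x, which the move corrects. Now I'll lower it.

Emit:
carry_out:
  slide:
    - [-0.005, 0.003, 0.03]
    - [-0.005, 0.003, 0.06]
    - [-0.005, 0.003, 0.075]
    - [-0.005, 0.003, 0.085]
    - [-0.005, 0.003, 0.085]
  dr:
    - [0, 0, 0]
    - [0, 0, 0]
    - [0, 0, 0]
    - [0, 0, 0]
    - [0, 0, 0]
  grip: [-1, -1, -1, -1, -1]

```text
t: 8.5
tcp_pos: [0.5112, -0.3075, 0.0148]
eef_rot: [-0.389, -3.116, -0.001]
wrist_force: [-0.4, -0.5, -0.8]
opening: 0.0161
grip_force: 59.6
```

```bash
python3 - <<'E'
from h import *
im=camera("scene")
show();plan((.5123,-.3074,.0105),165.8)
show()
E
```

```text
t 8.55 tcp [ 0.5115 -0.3077  0.0154] yaw 165.78 zax [ 0. -0. -1.] open 0.0163 gf 59.62027430534363 F [ 0.8 -0.  -0.3] q [-0.66  0.5   1.75 -0.    0.9  -1.98]
slide [-0.001, 0.001, 0.008] dr [-0.0, 0.0, -0.0]
t 8.55 tcp [ 0.5115 -0.3077  0.0154] yaw 165.78 zax [ 0. -0. -1.] open 0.0163 gf 59.62027430534363 F [ 0.8 -0.  -0.3] q [-0.66  0.5   1.75 -0.    0.9  -1.98]
```

Emit:
carry_out:
  slide:
    - [0, 0, 0.004]
    - [0, 0, 0.007]
    - [0, 0, 0.007]
    - [0, 0, 0.007]
    - [0, 0, 0.007]
  dr:
    - [0, 0, 0]
    - [0, 0, 0]
    - [0, 0, 0]
    - [0, 0, 0]
    - [0, 0, 0]
  grip: [-1, -1, -1, -0.2, -0.2]

```text
t: 9.05
tcp_pos: [0.5118, -0.3078, 0.0115]
eef_rot: [0.388, 3.117, -0.001]
wrist_force: [0.6, 0.6, -0.5]
opening: 0.034
grip_force: 0.0
```

Emit:
carry_out:
  slide:
    - [0, 0, 0]
    - [0, 0, -0.03]
    - [0, 0, -0.08]
    - [0, 0, -0.16]
    - [0, 0, -0.24]
  dr:
    - [0, 0, 0]
    - [0, 0, 0]
    - [0, 0, 0]
    - [0, 0, 0]
    - [0, 0, 0]
  grip: [-0.2, -0.2, -0.2, -0.2, -0.2]

```text
t: 9.55
tcp_pos: [0.511, -0.3072, 0.1561]
eef_rot: [-0.388, -3.116, -0.001]
wrist_force: [0.2, 0.1, 0.2]
opening: 0.0345
grip_force: 0.0
```

Emit:
carry_out:
  slide:
    - [-0.02, -0.08, -0.08]
    - [-0.04, -0.16, -0.08]
    - [-0.06, -0.24, -0.08]
    - [-0.08, -0.32, -0.08]
    - [-0.1, -0.38, -0.08]
  dr:
    - [0, 0, 0]
    - [0, 0, 0]
    - [0, 0, 0]
    - [0, 0, 0]
    - [0, 0, 0]
  grip: [1, 1, 1, 1, 1]

```text
t: 10.05
tcp_pos: [0.5133, -0.5442, 0.2039]
eef_rot: [0.389, 3.117, -0.001]
wrist_force: [0.3, -0.1, 0.3]
opening: 0.0856
grip_force: 0.0
```

```bash
python3 - <<'E'
from h import *
show()
im=camera("top"); cv2.imwrite("pics/t4.png",cv2.resize(im[165:285,245:395],None,fx=5,fy=5,interpolation=cv2.INTER_CUBIC)[...,::-1])
w=im.astype(int);m=np.zeros(im.shape[:2],np.uint8);m[200:245,325:370]=((w[...,0]>1.45*w[...,1])&(w[...,0]>45))[200:245,325:370]
print("key",axis("top",m>0,.018))
E
```

```text
t 10.05 tcp [ 0.5133 -0.5442  0.2039] yaw 165.78 zax [ 0.001 -0.001 -1.   ] open 0.0856 gf 0.0 F [ 0.3 -0.1  0.3] q [-0.91  0.55  1.12 -0.    1.47 -2.23]
key [ 510.7 -306.    75.8   21.5  -13.7]
```

View pics/t4.png

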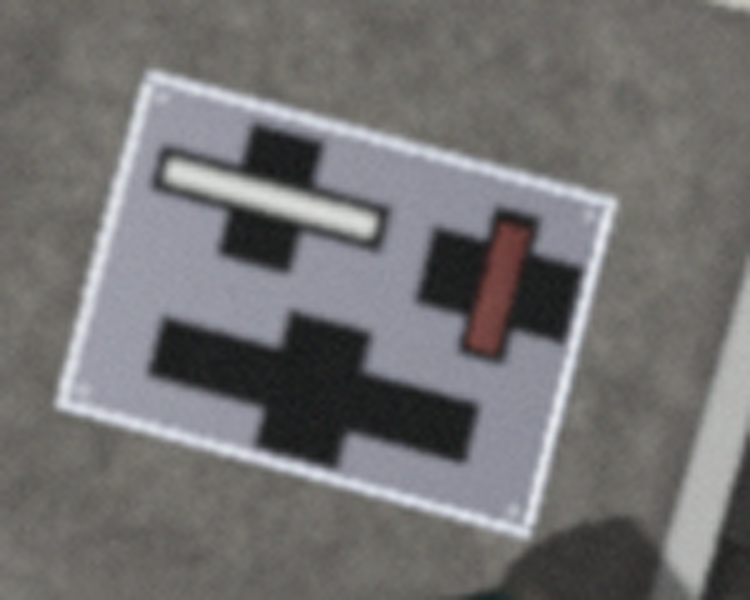

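The key lies flat in its slot, at (500,290) in the crop, clear of the walls. Now the shaft.

```bash
python3 -c "
from h import *
plan((.4678,.3045,.16),77.4)"
```

```text
slide [0.108, 0.342, 0.014] dr [-0.002, 0.003, 0.49]
slide [0.228, 0.276, 0.015] dr [-0.001, 0.003, 0.489]
slide [0.315, 0.171, 0.015] dr [-0.002, 0.003, 0.49]
slide [0.356, 0.041, 0.016] dr [-0.001, 0.003, 0.489]
```

Emit:
carry_out:
  slide:
    - [0.108, 0.342, 0.014]
    - [0.108, 0.342, 0.014]
    - [0.108, 0.342, 0.014]
    - [0.108, 0.342, 0.014]
    - [0.108, 0.342, 0.014]
  dr:
    - [0, 0, 0.49]
    - [0, 0, 0.49]
    - [0, 0, 0.49]
    - [0, 0, 0.49]
    - [0, 0, 0.49]
  grip: [1, 1, 1, 1, 1]

```text
t: 10.6
tcp_pos: [0.4999, -0.3219, 0.1947]
eef_rot: [-0.973, -2.985, -0.005]
wrist_force: [0.6, -1.3, 0.2]
opening: 0.0852
grip_force: 0.0
```

Emit:
carry_out:
  slide:
    - [0.228, 0.276, 0.015]
    - [0.228, 0.276, 0.015]
    - [0.228, 0.276, 0.015]
    - [0.228, 0.276, 0.015]
    - [0.228, 0.276, 0.015]
  dr:
    - [0, 0, 0.489]
    - [0, 0, 0.489]
    - [0, 0, 0.489]
    - [0, 0, 0.489]
    - [0, 0, 0.489]
  grip: [1, 1, 1, 1, 1]

```text
t: 11.1
tcp_pos: [0.4875, -0.109, 0.1857]
eef_rot: [-1.524, -2.745, -0.002]
wrist_force: [0.3, -0.7, 0.5]
opening: 0.0851
grip_force: 0.0
```

Emit:
carry_out:
  slide:
    - [0.315, 0.171, 0.015]
    - [0.315, 0.171, 0.015]
    - [0.315, 0.171, 0.015]
    - [0.315, 0.171, 0.015]
    - [0.315, 0.171, 0.015]
  dr:
    - [0, 0, 0.49]
    - [0, 0, 0.49]
    - [0, 0, 0.49]
    - [0, 0, 0.49]
    - [0, 0, 0.49]
  grip: [1, 1, 1, 1, 1]

```text
t: 11.6
tcp_pos: [0.4768, 0.1043, 0.1768]
eef_rot: [2.023, 2.403, 0.002]
wrist_force: [0.1, -0.4, -0.2]
opening: 0.0856
grip_force: 0.0
```

Emit:
carry_out:
  slide:
    - [0.356, 0.041, 0.016]
    - [0.356, 0.041, 0.016]
    - [0.356, 0.041, 0.016]
    - [0.356, 0.041, 0.016]
    - [0.356, 0.041, 0.016]
  dr:
    - [0, 0, 0.489]
    - [0, 0, 0.489]
    - [0, 0, 0.489]
    - [0, 0, 0.489]
    - [0, 0, 0.489]
  grip: [1, 1, 1, 1, 1]

```text
t: 12.1
tcp_pos: [0.4657, 0.3197, 0.167]
eef_rot: [2.445, 1.973, 0.003]
wrist_force: [0.5, -0.6, -0.1]
opening: 0.0852
grip_force: 0.0
```

Emit:
carry_out:
  slide:
    - [0, 0, 0.08]
    - [0, 0, 0.16]
    - [0, 0, 0.19]
    - [0, 0, 0.19]
    - [0, 0, 0.19]
  dr:
    - [0, 0, 0]
    - [0, 0, 0]
    - [0, 0, 0]
    - [0, 0, 0]
    - [0, 0, 0]
  grip: [1, 0.5, 0.3, 0.3, 0.3]

```text
t: 12.6
tcp_pos: [0.4663, 0.3164, 0.0535]
eef_rot: [2.447, 1.969, 0.002]
wrist_force: [1.3, 0.7, 1.0]
opening: 0.0557
grip_force: 0.0
```

```bash
python3 - <<'E'
from h import *
im=camera("scene"); cv2.imwrite("pics/s5.png",cv2.resize(im[220:330,160:290],None,fx=5,fy=5)[...,::-1])
# ends of the shaft in scene: bright strip
show();plan((.4678,.3045,.003),77.4)
E
```

```text
t 12.65 tcp [0.4668 0.3168 0.0544] yaw 77.66 zax [ 0.003  0.001 -1.   ] open 0.0553 gf 0.0 F [-0.2  0.2  1.3] q [ 0.47  0.41  1.78 -0.    0.94  0.69]
slide [-0.02, 0.006, 0.086] dr [0.003, -0.002, 0.006]
```

View pics/s5.png

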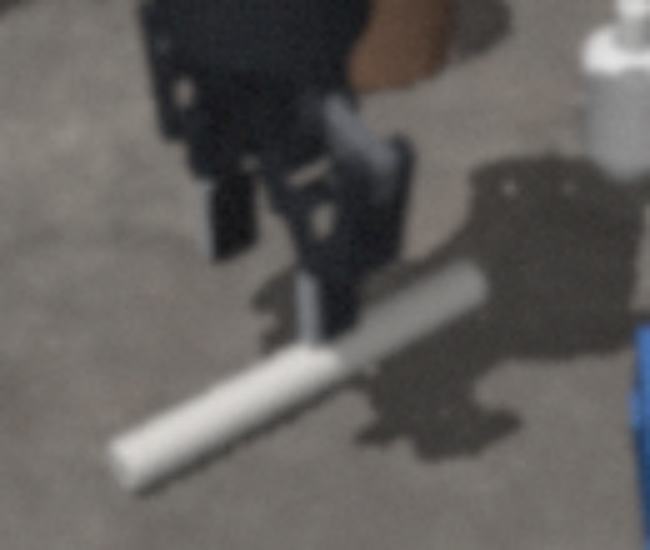

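The fingers straddle the shaft, whose ends are at crop (125,465) and (470,285); the TCP needs about 12 mm of correction along the shaft. I'll lower and grip.

Emit:
carry_out:
  slide:
    - [-0.02, 0.003, 0]
    - [-0.02, 0.003, 0.05]
    - [-0.02, 0.003, 0.085]
    - [-0.02, 0.003, 0.085]
    - [-0.02, 0.003, 0.085]
  dr:
    - [0, 0, 0]
    - [0, 0, 0.005]
    - [0, 0, 0.005]
    - [0, 0, 0.005]
    - [0, 0, 0.005]
  grip: [0.3, 0.3, 0.3, 0.3, 0.1]

```text
t: 13.15
tcp_pos: [0.4649, 0.304, 0.0032]
eef_rot: [2.451, 1.965, 0.002]
wrist_force: [-0.7, -0.5, 0.2]
opening: 0.047
grip_force: 0.0
```

Emit:
carry_out:
  slide:
    - [0, 0, 0]
    - [0, 0, 0]
    - [0, 0, 0]
    - [0, 0, 0]
    - [0, 0, 0]
  dr:
    - [0, 0, 0]
    - [0, 0, 0]
    - [0, 0, 0]
    - [0, 0, 0]
    - [0, 0, 0]
  grip: [-1, -1, -1, -1, -1]

```text
t: 13.65
tcp_pos: [0.466, 0.3048, 0.004]
eef_rot: [2.449, 1.965, 0.006]
wrist_force: [-0.0, -2.0, 7.5]
opening: 0.0184
grip_force: 60.6
```

Emit:
carry_out:
  slide:
    - [0, 0, 0]
    - [0, 0, 0]
    - [0, 0, 0]
  dr:
    - [0, 0, 0]
    - [0, 0, 0]
    - [0, 0, 0]
  grip: [-1, -1, -1]

```text
t: 13.95
tcp_pos: [0.466, 0.3047, 0.004]
eef_rot: [2.449, 1.965, 0.006]
wrist_force: [0.9, -0.8, 6.8]
opening: 0.0188
grip_force: 60.6
```

```bash
python3 -c "
from h import *
show()"
```

```text
t 13.95 tcp [0.466  0.3047 0.004 ] yaw 77.48 zax [ 0.004  0.001 -1.   ] open 0.0188 gf 60.572766065597534 F [ 0.9 -0.8  6.8] q [ 0.45  0.47  1.85 -0.    0.82  0.67]
```

Emit:
carry_out:
  slide:
    - [0, 0, -0.02]
    - [0, 0, -0.06]
    - [0, 0, -0.12]
    - [0, 0, -0.18]
    - [0, 0, -0.24]
  dr:
    - [0, 0, 0]
    - [0, 0, 0]
    - [0, 0, 0]
    - [0, 0, 0]
    - [0, 0, 0]
  grip: [-1, -1, -1, -1, -1]

```text
t: 14.45
tcp_pos: [0.463, 0.3039, 0.1474]
eef_rot: [-2.45, -1.965, 0.003]
wrist_force: [0.8, -0.2, -5.4]
opening: 0.0188
grip_force: 59.3
```

Emit:
carry_out:
  slide:
    - [0, 0, -0.05]
    - [0, 0, -0.08]
    - [0, 0, -0.08]
    - [0, 0, -0.08]
  dr:
    - [0, 0, 0]
    - [0, 0, 0]
    - [0, 0, 0]
    - [0, 0, 0]
  grip: [-1, -1, -1, -1]

```text
t: 14.85
tcp_pos: [0.4632, 0.3039, 0.1936]
eef_rot: [-2.45, -1.965, 0.002]
wrist_force: [-0.1, 0.8, -5.6]
opening: 0.0185
grip_force: 59.4
```

```bash
python3 - <<'E'
from h import *
show()
im=camera("scene"); cv2.imwrite("pics/s6.png",cv2.resize(im[80:280,110:330],None,fx=3,fy=3)[...,::-1])
plan((.4486,-.2005,.19),75.8)
E
```

```text
t 14.85 tcp [0.4632 0.3039 0.1936] yaw 77.46 zax [-0.001 -0.001 -1.   ] open 0.0185 gf 59.374966621398926 F [-0.1  0.8 -5.6] q [0.46 0.27 1.61 0.   1.26 0.67]
slide [-0.275, 0.053, 0.002] dr [-0.001, 0.001, 0.012]
slide [-0.275, 0.056, 0.002] dr [-0.001, 0.001, 0.012]
slide [-0.274, 0.058, 0.001] dr [-0.001, 0.001, 0.013]
```

View pics/s6.png

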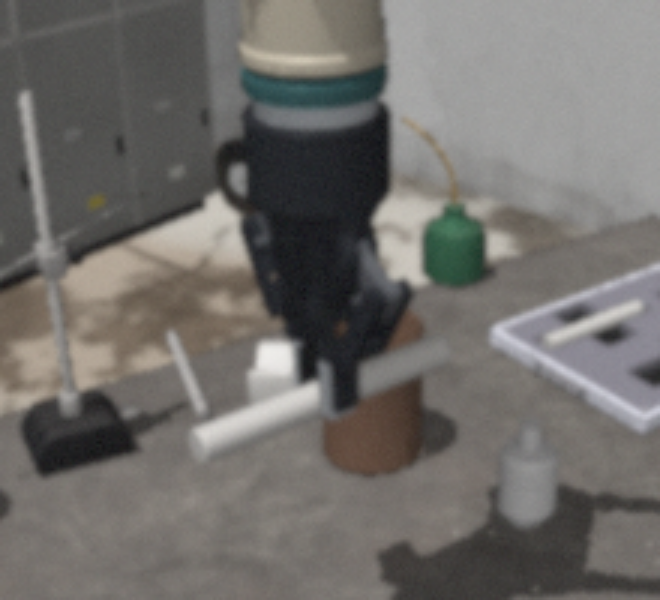

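The shaft is held at its middle, from (200,440) to (445,355), level and well above the can and chuck. I'll carry it across.

Emit:
carry_out:
  slide:
    - [-0.04, 0.008, 0]
    - [-0.1, 0.02, 0]
    - [-0.16, 0.032, 0]
    - [-0.22, 0.044, 0]
    - [-0.275, 0.055, 0]
  dr:
    - [0, 0, 0]
    - [0, 0, 0]
    - [0, 0, 0]
    - [0, 0, 0]
    - [0, 0, 0.012]
  grip: [-1, -1, -1, -1, -1]

```text
t: 15.4
tcp_pos: [0.4588, 0.1344, 0.1921]
eef_rot: [-2.459, -1.953, 0.006]
wrist_force: [-0.3, 0.2, -4.7]
opening: 0.0183
grip_force: 59.3
```

Emit:
carry_out:
  slide:
    - [-0.06, 0.012, 0]
    - [-0.12, 0.024, 0]
    - [-0.18, 0.036, 0]
    - [-0.23, 0.046, 0]
    - [-0.275, 0.056, 0]
  dr:
    - [0, 0, 0]
    - [0, 0, 0]
    - [0, 0, 0]
    - [0, 0, 0]
    - [0, 0, 0.012]
  grip: [-1, -1, -1, -1, -1]

```text
t: 15.9
tcp_pos: [0.4542, -0.0335, 0.1922]
eef_rot: [-2.468, -1.939, 0.004]
wrist_force: [0.8, -0.1, -3.7]
opening: 0.0183
grip_force: 59.3
```

Emit:
carry_out:
  slide:
    - [-0.06, 0.012, 0]
    - [-0.12, 0.024, 0]
    - [-0.18, 0.036, 0]
    - [-0.23, 0.048, 0]
    - [-0.274, 0.058, 0]
  dr:
    - [0, 0, 0]
    - [0, 0, 0]
    - [0, 0, 0]
    - [0, 0, 0]
    - [0, 0, 0.013]
  grip: [-1, -1, -1, -1, -1]

```text
t: 16.4
tcp_pos: [0.4497, -0.2013, 0.1921]
eef_rot: [-2.478, -1.926, 0.002]
wrist_force: [0.5, 0.6, -4.9]
opening: 0.0185
grip_force: 59.3
```

Emit:
carry_out:
  slide:
    - [0, 0, 0]
    - [0, 0, 0.06]
    - [0, 0, 0.12]
    - [0, 0, 0.17]
    - [0, 0, 0.2]
  dr:
    - [0, 0, 0]
    - [0, 0, 0]
    - [0, 0, 0]
    - [0, 0, 0]
    - [0, 0, 0]
  grip: [-1, -1, -1, -1, -1]

```text
t: 16.9
tcp_pos: [0.4482, -0.1978, 0.0704]
eef_rot: [-2.473, -1.925, 0.004]
wrist_force: [-1.1, -0.0, -3.9]
opening: 0.0187
grip_force: 59.2
```

Emit:
carry_out:
  slide:
    - [0, 0, 0]
    - [0, 0, 0]
    - [0, 0, 0]
  dr:
    - [0, 0, 0]
    - [0, 0, 0]
    - [0, 0, 0]
  grip: [-1, -1, -1]

```text
t: 17.2
tcp_pos: [0.4518, -0.2004, 0.0749]
eef_rot: [2.478, 1.929, 0.001]
wrist_force: [-1.0, 0.2, -4.6]
opening: 0.0183
grip_force: 59.4
```

```bash
cat >c.py <<'E'
from h import *
show(); z=telemetry.state()["tcp_pos"][2]+.006
a=np.radians(-14.2);Rz=np.array([[np.cos(a),np.sin(a)],[-np.sin(a),np.cos(a)]])
for c in("top","scene"):
    im=camera(c)
    for d in trace(c,"shaft")[:2]:
        r=d["region"]; p=np.argwhere(r)[:,::-1]; q=np.array([Rz@(at(c,k,z)[:2]-[.4486,-.2005]) for k in p])*1000
        print(c,round(d["p"],2),r.sum(),"tray-x",q[:,0].min().round(1),q[:,0].max().round(1),"tray-y",q[:,1].min().round(1),q[:,1].max().round(1),axis(c,r,z))
    print([(round(d["p"],2),(Rz@(at(c,d["pixel"],z)[:2]-[.4486,-.2005])*1000).round(1)) for d in place_of(c,"shaft_mid")[:2]])
    globals()["i"+c]=im
a=cv2.resize(itop[175:275,250:380],(400,308)); b=cv2.resize(iscene[130:240,240:400],(400,275)); b=np.vstack([b,np.zeros((33,400,3),np.uint8)])
import sys; cv2.imwrite(f"pics/{sys.argv[1]}.png",np.hstack([a,b])[...,::-1])
plan((.4486,-.2005,.0295),75.8)
E
python3 c.py s7
```

```text
t 17.2 tcp [ 0.4518 -0.2004  0.0749] yaw 75.8 zax [ 0.002 -0.001 -1.   ] open 0.0183 gf 59.37993764877319 F [-1.   0.2 -4.6] q [-0.56  0.3   1.91  0.    0.93 -0.31]
top 0.71 186 tray-x -7.5 13.6 tray-y 16.7 88.0 [ 464.3 -150.5   71.3   21.1   75.4]Traceback (most recent call last):
  File "c.py", line 7, in <module>
    r=d["region"]; p=np.argwhere(r)[:,::-1]; q=np.array([Rz@(at(c,k,z)[:2]-[.4486,-.2005]) for k in p])*1000
                                                             ~~^^^^^^^
  File "h.py", line 13, in at
    o,d=ray(cam,px); return o+d*(z-o[2])/d[2]
        ~~~^^^^^^^^
  File "h.py", line 5, in ray
    P=camera_params(cam)
ValueError: time passes only in moves, steps and waits
```

Too many camera_params calls caused the error, so I'll cache them.

```bash
sed -i 's/^def ray/import functools\ncamera_params=functools.lru_cache(camera_params)\ndef ray/' h.py; python3 c.py s7
```

```text
t 17.3 tcp [ 0.4519 -0.2006  0.0753] yaw 75.8 zax [ 0.002 -0.001 -1.   ] open 0.0184 gf 59.381752610206604 F [-0.4 -0.2 -5.2] q [-0.56  0.3   1.91  0.    0.93 -0.31]
top 0.5 174 tray-x -6.8 14.2 tray-y 16.1 84.1 [ 464.7 -152.8   67.8   20.6   77.4]
[(0.61, array([-1.2, -1.9]))]
scene 0.74 237 tray-x -14.7 17.7 tray-y -94.4 94.8 [ 461.1 -157.5  100.1   32.3   75.9]
[(0.5, array([ 7.1, -1. ]))]
slide [-0.001, -0.004, 0.075] dr [0.001, 0.0, -0.0]
```

View pics/s7.png

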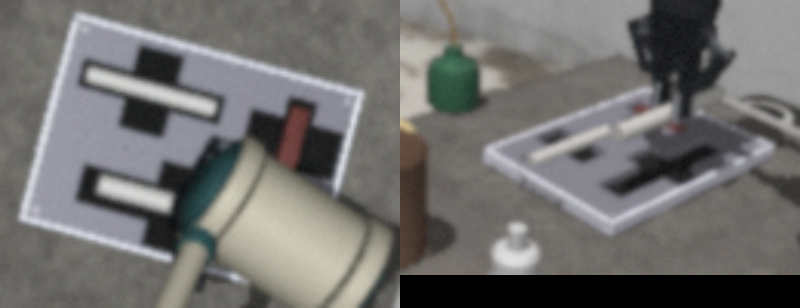

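The shaft is in line with the slot and about 3 mm off in tray-x; the key and the other parts haven't moved. I'll correct that and lower it gently.

Emit:
carry_out:
  slide:
    - [0, -0.005, 0]
    - [0, -0.005, 0.02]
    - [0, -0.005, 0.04]
    - [0, -0.005, 0.055]
    - [0, -0.005, 0.065]
  dr:
    - [0, 0, 0]
    - [0, 0, 0]
    - [0, 0, 0]
    - [0, 0, 0]
    - [0, 0, 0]
  grip: [-1, -1, -1, -1, -1]

```text
t: 18.1
tcp_pos: [0.4477, -0.1993, 0.0344]
eef_rot: [-2.478, -1.929, 0.001]
wrist_force: [-0.5, 0.9, -4.9]
opening: 0.0182
grip_force: 59.5
```

Emit:
carry_out:
  slide:
    - [0, 0, 0]
    - [0, 0, 0]
    - [0, 0, 0]
  dr:
    - [0, 0, 0]
    - [0, 0, 0]
    - [0, 0, 0]
  grip: [-1, -1, -1]

```text
t: 18.4
tcp_pos: [0.4485, -0.1998, 0.0355]
eef_rot: [2.478, 1.929, 0.0]
wrist_force: [-0.2, -0.5, -5.0]
opening: 0.0185
grip_force: 59.4
```

```bash
python3 c.py s8
```

```text
t 18.4 tcp [ 0.4485 -0.1998  0.0355] yaw 75.79 zax [ 0.001 -0.001 -1.   ] open 0.0185 gf 59.43145394325256 F [-0.2 -0.5 -5. ] q [-0.56  0.35  1.96 -0.    0.83 -0.31]
top 0.74 166 tray-x -10.8 9.6 tray-y 18.3 86.9 [ 461.2 -149.4   68.5   19.8   77.3]
[(0.67, array([-2.4, -8.8]))]
scene 0.66 262 tray-x -17.1 17.1 tray-y -98.3 94.0 [ 459.1 -163.8  112.6   33.7   78.6]
[(0.76, array([-1.8, -1.1]))]
slide [-0.001, 0.001, 0.01] dr [0.001, 0.0, -0.0]
```

Emit:
carry_out:
  slide:
    - [0, 0, 0.004]
    - [0, 0, 0.009]
    - [0, 0, 0.009]
    - [0, 0, 0.009]
    - [0, 0, 0.009]
  dr:
    - [0, 0, 0]
    - [0, 0, 0]
    - [0, 0, 0]
    - [0, 0, 0]
    - [0, 0, 0]
  grip: [-1, -1, -1, -1, -1]

```text
t: 19.2
tcp_pos: [0.4481, -0.1995, 0.0296]
eef_rot: [2.479, 1.93, -0.0]
wrist_force: [-0.2, 1.2, -3.5]
opening: 0.0184
grip_force: 59.4
```

Emit:
carry_out:
  slide:
    - [0, 0, 0]
    - [0, 0, 0]
    - [0, 0, 0]
    - [0, 0, 0]
    - [0, 0, 0]
  dr:
    - [0, 0, 0]
    - [0, 0, 0]
    - [0, 0, 0]
    - [0, 0, 0]
    - [0, 0, 0]
  grip: [-1, -1, -1, -1, -1]

```text
t: 19.7
tcp_pos: [0.4481, -0.1995, 0.0297]
eef_rot: [2.479, 1.93, -0.0]
wrist_force: [1.4, -0.2, -5.1]
opening: 0.0186
grip_force: 59.4
```

```bash
python3 c.py s9
```

```text
t 19.7 tcp [ 0.4481 -0.1995  0.0297] yaw 75.79 zax [ 0. -0. -1.] open 0.0186 gf 59.4320547580719 F [ 1.4 -0.2 -5.1] q [-0.56  0.36  1.97 -0.    0.82 -0.31]
top 0.7 162 tray-x -10.4 11.0 tray-y 17.4 86.3 [ 462.3 -150.5   68.7   21.3   77.3]
top 0.65 225 tray-x 89.9 106.1 tray-y -6.1 115.7 [ 557.1 -171.4  121.8   16.1   75.4]
[(0.46, array([-1.7, -7.3])), (0.35, array([243.2, 224.3]))]
scene 0.58 267 tray-x -18.6 16.8 tray-y -97.7 93.9 [ 458.8 -161.1  107.2   33.8   78.4]
[(0.56, array([195.1, 263.6])), (0.5, array([ 9.2, -1.5]))]
slide [-0.001, 0.001, 0.0] dr [0.0, 0.0, -0.0]
```

View pics/s9.png

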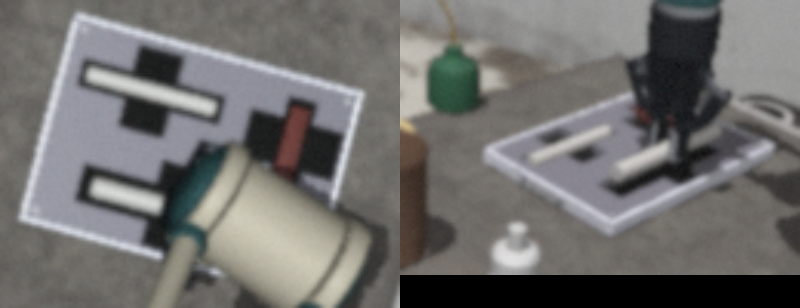

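The shaft is held level and centred over the long slot, its visible end at (90,188) in the left crop. Its underside is about 10 mm above the tray's top, the key is seated and nothing else has moved. I'll hand it in.

```bash
python3 -c "
from station import manip
print(manip.hand_in())"
```

```text
the job is handed in; nothing more can be done
None
```

I handed the job in at about 20 s: the key bar lies flat in its compartment, let go, and the arm is holding the thick shaft still, centred over and in line with the long compartment, about 1 cm above the tray's top.

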